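# Fetch the riveting dolly from its lidded tin

## Task

Get the small steel riveting dolly out of the lidded tin: tip the lid well up by its wooden grip while its tongue is still under the keeper at the other end, draw it free and lay it flat, right way up, in the middle of the cork mat. Then take the dolly out and stand it upright on the wooden block, wholly on its top, setting it down rather than dropping it. Do not push the hammer, brush jar, tack tray or wooden hoop about.

Things in the scene. Friction and masses are not known exactly. Their poses are not given: they have to be found in the camera images.
- tin: Open-topped grey sheet-steel tin, fixed to the bench. Outside 140 (x) x 120 (y) x 70 mm high, walls and floor 4 mm thick. Origin: centre of its underside; z up; its +x end is where the lid's grip is, its -x end carries the keeper. x points away from the robot, give or take 0.4 rad.
- keeper (a point): Keeper at the tin's -x end: a fixed steel bridge 64 mm wide (y), 12 mm deep (x), 4 to 16 mm outside the end wall; underside 79 mm, top 85 mm above the bench; legs at y = +-29 mm. The point is where the lid's tongue passes under the bridge, 80 mm behind the tin's origin, 74 mm above the bench. Axes as the tin's.
- lid: Loose steel lid on the tin's rim, about 0.22 kg (varies). Flange 142 (x) x 122 (y) x 4 mm; under it a plug 126 x 106 mm, 10 mm deep, in the tin's mouth with 3 mm play; tongue on its -x edge. Tipped up, it pivots on the rim of the tin's -x wall. Origin: centre of the flange's underside, 70 mm up when shut; laid on a flat surface it stands on its plug, origin 10 mm above it. z up, x towards the grip.
- lid_grip (a point): Middle of the lid's grip, an upright dark wooden lug near the lid's +x edge: 22 (x) x 16 (y) mm, 30 mm tall, standing on the flange's upper face (this point is 15 mm above that face, 15 mm below the lug's top). In the lid's frame it is at (54, 0, 19) mm.
- lid_tongue (a point): The lid's flat tongue, 36 mm wide, 4 mm thick, running out to x = -90 mm in the lid's frame; this point, mid thickness, is at (-80, 0, 2) mm there, under the keeper when shut, with 5 mm play above: the lid cannot come off flat. Raise the grip end by 0.3 rad or so, then draw the lid 25 mm or more towards +x and up.
- dolly: Riveting dolly: dark steel turned piece standing loose on the tin's inner floor (4 mm above the bench), hidden until the lid is off, within 10 mm of the tin's middle in x and in y. 50 mm tall: round foot 36 mm across and 10 mm high, then a round shaft 26 mm across up to the flat top. About 0.24 kg (varies). Origin: centre of its underside; z up.
- mat: Square cork mat, fixed, 200 x 200 x 4 mm. Origin: centre of its underside; its top is 4 mm above that. It and the block lie on either side of the tin, and which is on which side changes.
- block: Dark wooden working block, fixed, 130 x 130 x 60 mm high. Origin: centre of its underside; its top is 60 mm above that.
- hammer: Bystander: hammer with a wooden handle, about 260 mm long, lying on the bench beyond the tin. Origin on its underside.
- brush_jar: Bystander: glass jar of brushes, 90 mm across, 140 mm tall, brushes to about 260 mm; stands to the robot's right. Origin: centre of its underside.
- tack_tray: Bystander: open cardboard tray of tacks, 90 x 70 x 28 mm, beyond and to the left of the tin. Origin: centre of its underside.
- hoop: Bystander: dark wooden hoop 104 mm across, 30 mm high, lying flat beyond and to the right of the tin. Origin: centre of its underside.
Things that resemble listed ones, but are neither listed nor needed, are in the scene too. Several things look just like the tin: the one meant starts farthest to the robot's left. What is shaped like the lid but blue is not meant.

How it is judged:
By the outcome, as a careful person would: the job done as asked, in the order asked, and still so for the second after the job is handed in, with the robot touching nothing.
It also fails if it takes over 61 s, if anything falls off the work surface, if the arm or the gripper's body presses on something with over 40 N, if the wrist force passes 120 N, or if a joint passes its speed limit or range.

## Robot

A 6-joint arm with a two-finger parallel gripper is mounted at the origin on the work surface. World frame = base frame: x ahead of the robot, y to its left, z up, the work surface at z = 0. Lengths are in m, angles in rad, forces in N, time in s.
With the tool pointing down it reaches from about 0.425 to 0.95 m from the base axis. Payload 3.5 kg.
Tool frame: the origin (TCP) lies midway between the tips of the shut fingers; the grasp point (between the pads) lies ctrl.grasp_offset behind it (ctrl.grasp_offset is the distance from the TCP to the grasp point, in m); x points along the fingers, y is the direction in which the jaws open and shut, and the axes are right-handed (so a half turn about x gives the same grasp; the last joint's range is limited). The gripper opens to 85 mm and grips with 20 to 120 N. Pads are 22 mm wide; open, the fingers measure 114 mm over their backs; the gripper's body (76 mm by 85 mm) begins 54 mm behind the grasp point. The pads swing forward as they close: fully open they stand 13 mm farther back than shut.
Start: joints at [1.164, 0.286, 1.577, -0, 1.279, -0.15], TCP at [0.171, 0.653, 0.231] pointing down, gripper open.
Joint ranges: [-2.77, 2.77], [-0.9, 2.22], [0.21, 2.48], [-1.53, 4.67], [0.24, 2.81], [-2.84, 2.84]. Speed limits (rad/s): [2.79, 2.79, 3.14, 3.14, 3.14, 3.14].

## Interface

Orientations are given as a unit quaternion [x, y, z, w].
In Python, from plant import readout, read_camera, sign_off, ctrl gives the robot as it stands.
- The arm moves only by the tool drive_tool, never from a script. Its argument "steps" is a list of rows, each a list of 5 numbers: the shift along the tool's x, y, z in cm, then the turn about the tool's x in degrees, then the opening, from 0 (shut) to 1 (fully open). A call has 1 to 10 rows; each row shifts and turns the commanded pose from where the row before left it, along the tool's axes as they then stand; what a row does not reach is not made up. A row lasts 1/10 s, in which the tool goes at most 50 mm and 8.59 degrees, less where a joint would pass 70% of its speed; a pose out of reach is approached as far as the arm can. A call is refused whole if a number of a shift passes 5 or a number of a turn 8.59, either way. A call with a gripper value outside its range is refused whole. The fingers move at their own pace and stop on an object; "force" is the grip in N (left out, the last holds). Time passes only in rows, so rows that do not move let the fingers close. It gives the time, the measured TCP pose, the force and the opening at its end, in the units of the state.
- readout.get_state(): the state, without advancing time (a new reading comes with each control period).
- read_camera(name): name is "scene" or "top"; returns a dict with "frame" (420x560x3 uint8, red, green, blue), "vertical_fov" (degrees; the focal length in pixels is half the picture's height over the tangent of half this angle, whatever the lens; pixels are square), "cx", "cy" (the principal point, pixels), "k1" (the pictures are not rectified: a ray, as slopes to the right and down, at radius r is drawn at 1 + k1 r^2 times it, then the intrinsics apply), "eye" and "orientation" of the camera in the world. Camera axes: x right, y up, looking along -z (the intrinsics and any distortion apply to the point x, -y, -z); pixel columns grow to the right and rows downward; lengths in m; the calibration is good to about 2 mm. A picture is of the moment at which its call begins. There is no depth.
- sign_off(): hands the job in, once; it reports no verdict.
The state is a dict: "time": time; "qpos": joint angles; "dq": joint speeds; "joint_efforts": joint torques, N m; "eef_pos": TCP position; "tcp_rot": TCP orientation; "contact_force": force on the tool from outside, world axes, zero at the start; "wrist_torque": the same for the moment, N m; "opening": opening from 0.0 (shut) to 1.0 (fully open).
Only numpy, scipy, OpenCV 4.12 (cv2) and the standard library are available. Lean on these libraries where they do the work, as an engineer would, in place of code of your own. Each camera call takes 0.05 s, during which the arm holds its last target. There are 200 camera calls.

## Working session

There is one attempt and no reset: what is moved stays moved. The work goes in short steps, Python scripts to look and compute and a tool call to move; the robot and the scene stay as the last step left them, time stands still between calls to the robot, and variables do not carry over. Pictures are saved under pics/ and viewed, about 8 in all and at most 12, crops included, and the job is handed in when it is done.

Besides the shell and the picture viewer there is one more tool, called in YAML: its name, and indented under it one key for each argument. drive_tool: Moves the arm, as the interface text tells. Its arguments: {"type":"object","properties":{"steps":{"type":"array","items":{"type":"array","items":{"type":"number"}}},"force":{"type":"number"}},"required":["steps"]}

```bash
mkdir -p pics; ls; cat > h.py <<'E'
import numpy as np, cv2
from scipy.spatial.transform import Rotation as R
from plant import readout, read_camera, sign_off, ctrl
def cam(n,fn=None):
    c=read_camera(n)
    if fn: cv2.imwrite('pics/'+fn,c['frame'][:,:,::-1])
    return c
def K(c):
    h=c['frame'].shape[0]; f=h/2/np.tan(np.radians(c['vertical_fov'])/2)
    return np.array([[f,0,c['cx']],[0,f,c['cy']],[0,0,1.]]), np.array([c['k1'],0,0,0.])
def pix(c,P):
    P=np.atleast_2d(P); k,d=K(c); p=R.from_quat(c['orientation']).inv().apply(P-np.array(c['eye']))*[1,-1,-1]
    s=p[:,:2]/p[:,2:]; s=s*(1+c['k1']*(s**2).sum(1,keepdims=True)); return s*k[0,0]+[c['cx'],c['cy']]
def ray(c,uv,z):
    uv=np.atleast_2d(np.array(uv,float)); k,_=K(c); s0=(uv-[c['cx'],c['cy']])/k[0,0]; s=s0.copy()
    for _ in range(30): s=s0/(1+c['k1']*(s**2).sum(1,keepdims=True))
    d=R.from_quat(c['orientation']).apply(np.c_[s[:,0],-s[:,1],-np.ones(len(s))]); e=np.array(c['eye'])
    return e+d*((z-e[2])/d[:,2])[:,None]
E
python3 - <<'E'
from h import *
print(readout.get_state(), ctrl.grasp_offset)
a=cam('scene','s0.png');b=cam('top','t0.png')
for c in(a,b):print({k:v for k,v in c.items() if k!='frame'})
E
```

```text
pics
{'time': 0.0, 'qpos': array([ 1.16400236e+00,  2.87149665e-01,  1.57821961e+00, -2.05181257e-05,
        1.27857955e+00, -1.49988229e-01]), 'dq': array([-0.00054018, -0.00024249, -0.0008765 , -0.00096957, -0.00021399,
        0.00080107]), 'joint_efforts': array([-1.18051314e-03, -4.05981553e+01, -2.92622888e+01, -1.76750614e-04,
        5.88117764e-03,  3.98229759e-06]), 'eef_pos': array([0.17114489, 0.65224944, 0.22993477]), 'tcp_rot': array([ 0.08974024,  0.70150768, -0.09134597,  0.70106318]), 'contact_force': array([ 0.52788169,  0.33544161, -0.05489234]), 'wrist_torque': array([ 0.01396158,  0.04110386, -0.00954525]), 'opening': 0.998370183888124} 0.0187
{'vertical_fov': 56.48005745156151, 'cx': 288.83760730612437, 'cy': 210.32988961979774, 'k1': -0.07608117432955111, 'eye': array([ 1.3513774 , -0.28022047,  0.8749411 ]), 'orientation': array([0.31919146, 0.24931801, 0.54253613, 0.73594286])}
{'vertical_fov': 48.56416257888076, 'cx': 283.82494279711653, 'cy': 203.1343413295737, 'k1': 0.034200248028501926, 'eye': array([ 0.38063412, -0.03154061,  1.43135097]), 'orientation': array([-0.02802092,  0.02899208,  0.71203024, -0.70099018])}
```

View pics/s0.png

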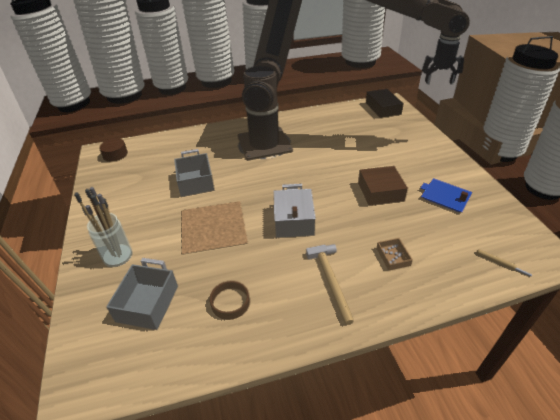

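View pics/t0.png

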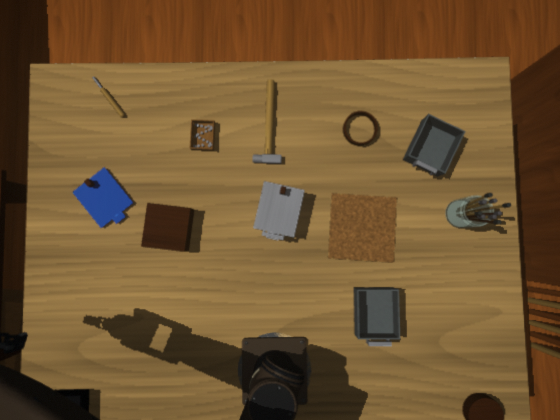

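Top picture: candidates for the tin are the lidded one (281,210) and the open ones (435,145) and (378,313). The lidded one is farthest left, so it is the tin. The blue lid (104,197) is a decoy. Block candidates are (167,227) and (75,400); the first lies beside the tin opposite the mat (363,228). I'll check with one close crop.

```bash
python3 - <<'E'
import cv2
a=cv2.imread('pics/t0.png')[165:275,130:410]
b=cv2.imread('pics/s0.png')[155:265,170:420]
a=cv2.resize(a,None,fx=2.85,fy=2.7,interpolation=3)
cv2.imwrite('pics/c0.png',a)
b=cv2.imread('pics/s0.png')[170:250,255:335]
cv2.imwrite('pics/c1.png',cv2.resize(b,None,fx=7,fy=7,interpolation=3))
a=cv2.imread('pics/t0.png')[170:250,245:315]
cv2.imwrite('pics/c2.png',cv2.resize(a,None,fx=7,fy=7,interpolation=3))
E
```

```text
(no output)
```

View pics/c2.png

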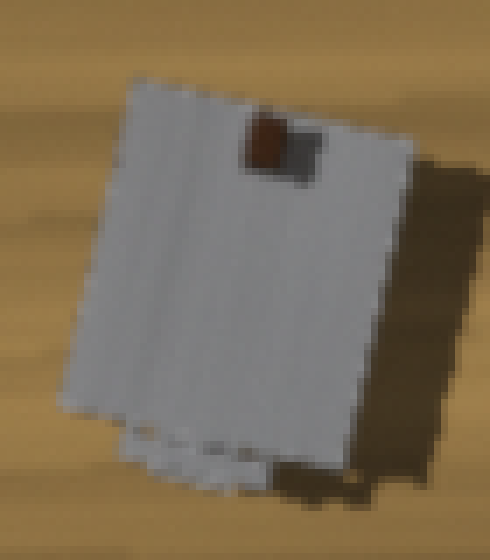

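View pics/c0.png

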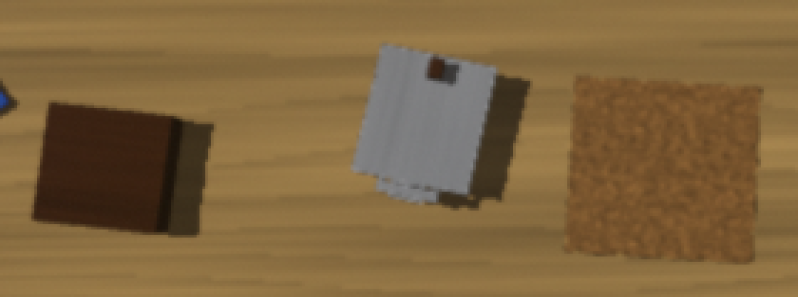

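```bash
cat >> h.py <<'E'
def err(): 
    s=readout.get_state(); return s
E
python3 - <<'E'
from h import *
c=cam('top')
f=lambda p,sx,sy,ox,oy:(np.array(p,float)+.5)/[sx,sy]-.5+[ox,oy]
for n,p,a,z in [('lid',[(135,78),(413,140),(62,405),(347,468)],(7,7,245,170),.074),('block',[(52,103),(177,118),(34,219),(156,232)],(2.85,2.7,130,165),.06),('mat',[(575,77),(760,88),(566,250),(752,262)],(2.85,2.7,130,165),.004)]:
    w=ray(c,f(p,*a),z); m=w.mean(0); d=(w[0]+w[1]-w[2]-w[3])/2; e=(w[0]+w[2]-w[1]-w[3])/2
    print(n,m.round(4),'x',np.hypot(*d[:2]).round(4),np.arctan2(d[1],d[0]).round(3),'y',np.hypot(*e[:2]).round(4),np.arctan2(-e[0],e[1]).round(3))
g=ray(c,f([(267,140)],7,7,245,170),.104); print('grip top',g)
s=readout.get_state(); r=R.from_quat(s['tcp_rot']); print(s['eef_pos'],r.as_matrix().round(3))
E
```

```text
lid [ 0.475  -0.0192  0.074 ] x 0.1401 -0.223 y 0.1204 -0.235
block [0.4271 0.3114 0.06  ] x 0.1261 -0.154 y 0.1279 -0.136
mat [ 0.4184 -0.2735  0.004 ] x 0.1968 -0.076 y 0.199 -0.08
grip top [[ 0.52696416 -0.03163266  0.104     ]]
[0.17120839 0.65239261 0.23021056] [[-0.001  0.254  0.967]
 [-0.002  0.967 -0.254]
 [-1.    -0.002 -0.   ]]
```

drive_tool:
  steps:
    - [0, -2.8, 2.6, 0, 1]
    - [0, -2.8, 2.6, 0, 1]
    - [0, -2.8, 2.6, 0, 1]
    - [0, -2.8, 2.6, 0, 1]
    - [0, -2.8, 2.6, 0, 1]
    - [0, -2.8, 2.6, 0, 1]
    - [0, -2.8, 2.6, 0, 1]
    - [0, -2.8, 2.6, 0, 1]
    - [0, -2.8, 2.6, 0, 1]
    - [0, -2.8, 2.6, 0, 1]
  force: 40

```text
time: 1.15
eef_pos: [0.352, 0.3145, 0.2311]
tcp_rot: [0.09, 0.701, -0.09, 0.701]
contact_force: [0.8, 1.2, -0.4]
opening: 1.001
```

drive_tool:
  steps:
    - [0, -2.8, 2.6, 0, 1]
    - [0, -2.8, 2.6, 0, 1]
    - [0, -2.8, 2.6, 0, 1]
    - [0, -2.8, 2.6, 0, 1]
    - [0, -2.8, 2.6, 0, 1]
    - [0, -2.8, 2.6, 0, 1]
    - [0, -2.8, 2.6, 0, 1]
    - [0, -2.8, 2.6, -1.6, 1]
    - [0, 0, 0, 0, 1]
    - [0, 0, 0, 0, 1]

```text
time: 2.15
eef_pos: [0.4959, 0.046, 0.2309]
tcp_rot: [0.082, 0.703, -0.081, 0.702]
contact_force: [-0.5, -0.4, -0.3]
opening: 1.003
```

```bash
cat >> h.py <<'E'
def go(t,yaw):  # tool-axis shift (cm) to world target, turn (deg) so tool y = lid-like y at yaw
    s=readout.get_state(); m=R.from_quat(s['tcp_rot']).as_matrix(); d=m.T@(np.array(t)-s['eef_pos'])*100
    a=np.degrees(yaw-np.arctan2(-m[0,1],m[1,1])); a=(a+90)%180-90
    print('t',round(s['time'],2),'pos',s['eef_pos'].round(4),'F',s['contact_force'].round(1),'op',round(s['opening'],3),'shift cm',d.round(2),'turn',(-a).round(2),'q',s['qpos'].round(2)); print(m.round(3))
E
python3 -c "
from h import *
go([.5272,-.0315,.079],-.229)"
```

```text
t 2.15 pos [0.4959 0.046  0.2309] F [-0.5 -0.4 -0.3] op 1.003 shift cm [15.18 -6.83  4.84] turn -0.12 q [-0.11 -0.11  2.    0.    1.25 -1.45]
[[-0.001  0.229  0.973]
 [ 0.001  0.973 -0.229]
 [-1.     0.    -0.001]]
```

drive_tool:
  steps:
    - [1.5, -2.3, 1.6, 0, 0.7]
    - [1.5, -2.3, 1.6, 0, 0.7]
    - [1.5, -2.23, 1.64, 0, 0.7]
    - [2, 0, 0, 0, 0.7]
    - [2, 0, 0, 0, 0.7]
    - [2, 0, 0, 0, 0.7]
    - [1.5, 0, 0, 0, 0.7]
    - [1, 0, 0, 0, 0.7]
    - [0, 0, 0, 0, 0.7]
    - [0, 0, 0, 0, 0.7]

```text
time: 3.15
eef_pos: [0.5281, -0.0307, 0.1019]
tcp_rot: [0.081, 0.702, -0.081, 0.703]
contact_force: [0.7, 0.2, -0.1]
opening: 0.701
```

```bash
python3 -c "
from h import *
go([.5272,-.0315,.079],-.229)
c=cam('scene','s1.png'); a=c['frame'][160:250,250:345,::-1]; a=cv2.resize(a,None,fx=4,fy=5,interpolation=3)
d=cam('top')['frame'][160:250,235:330,::-1]; d=cv2.resize(d,None,fx=4,fy=5,interpolation=3)
cv2.imwrite('pics/c3.png',np.hstack([a,d]))"
```

```text
t 3.15 pos [ 0.5281 -0.0307  0.1019] F [ 0.7  0.2 -0.1] op 0.701 shift cm [ 2.29 -0.1  -0.07] turn 0.04 q [-0.25  0.11  2.03 -0.    0.99 -1.59]
[[ 0.001  0.226  0.974]
 [-0.     0.974 -0.226]
 [-1.    -0.     0.001]]
```

View pics/c3.png

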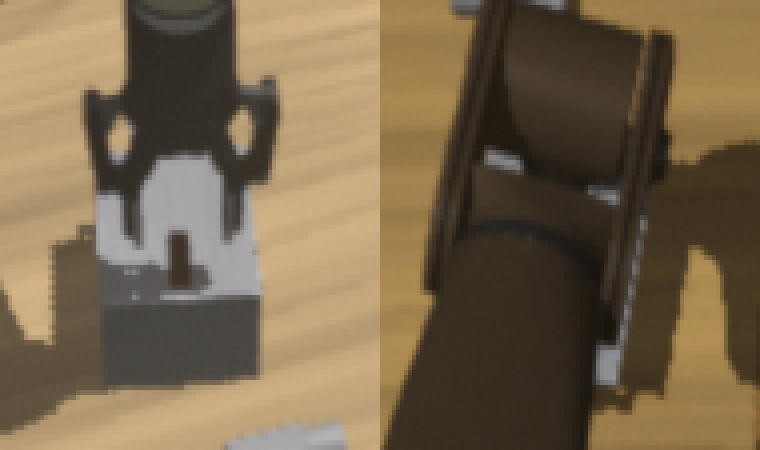

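The left crop shows the lug at (178,260), midway between the fingertips at (130,240) and (232,235). I'll descend and grip.

drive_tool:
  steps:
    - [1.2, -0.1, -0.1, 0, 0.7]
    - [1.1, 0, 0, 0, 0.7]
    - [0, 0, 0, 0, 0.4]
    - [0, 0, 0, 0, 0]
    - [0, 0, 0, 0, 0]
    - [0, 0, 0, 0, 0]
    - [0, 0, 0, 0, 0]
    - [0, 0, 0, 0, 0]
    - [0, 0, 0, 0, 0]
  force: 30

```text
time: 4.15
eef_pos: [0.5267, -0.0318, 0.0785]
tcp_rot: [0.081, 0.702, -0.081, 0.703]
contact_force: [0.7, -0.0, -1.6]
opening: 0.182
```

drive_tool:
  steps:
    - [-0.6, 0, -0.14, 0, 0]
    - [-0.62, 0, -0.18, 0, 0]
    - [-0.6, 0, -0.2, 0, 0]
    - [-0.58, 0, -0.25, 0, 0]
    - [-0.57, 0, -0.27, 0, 0]
    - [-0.56, 0, -0.3, 0, 0]
    - [-0.55, 0, -0.33, 0, 0]
    - [-0.53, 0, -0.35, 0, 0]
    - [0, 0, 0, 0, 0]

```text
time: 5.05
eef_pos: [0.5073, -0.0273, 0.1258]
tcp_rot: [0.081, 0.702, -0.081, 0.703]
contact_force: [2.7, -0.5, -1.6]
opening: 0.179
```

```bash
python3 -c "
from h import *
go([.5272,-.0315,.079],-.229)
c=cam('scene','s2.png'); a=c['frame'][140:250,240:350,::-1]; a=cv2.resize(a,None,fx=5,fy=5,interpolation=3)
cv2.imwrite('pics/c4.png',a)"
```

```text
t 5.05 pos [ 0.5073 -0.0273  0.1258] F [ 2.7 -0.5 -1.6] op 0.179 shift cm [4.68 0.04 2.03] turn 0.01 q [-0.25  0.03  2.07 -0.    1.04 -1.6 ]
[[ 0.002  0.227  0.974]
 [-0.001  0.974 -0.227]
 [-1.    -0.     0.002]]
```

View pics/c4.png

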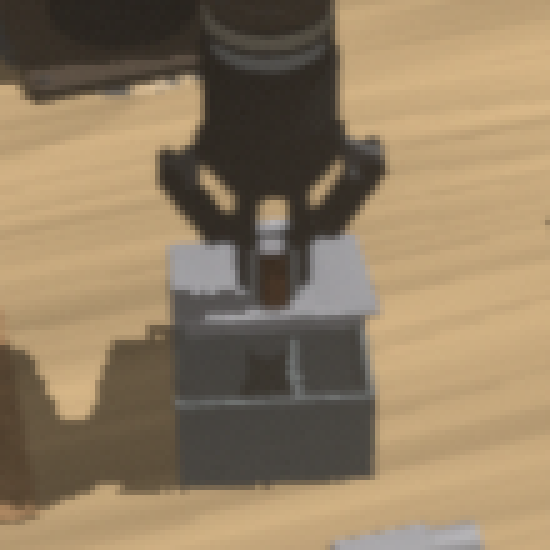

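The lid is tipped about 0.4 rad with its tongue end still down at the keeper, and the dolly shows dark in the tin at crop (265,372). I'll tighten the grip and draw it along its plane.

drive_tool:
  steps:
    - [-0.25, 0, -0.18, 0, 0]
    - [0, 0, 0, 0, 0]
    - [-0.2, 0, 0.4, 0, 0]
    - [-0.22, 0, 0.5, 0, 0]
    - [-0.24, 0, 0.5, 0, 0]
    - [-0.26, 0, 0.6, 0, 0]
    - [-0.28, 0, 0.6, 0, 0]
    - [-0.3, 0, 0.6, 0, 0]
    - [-0.3, 0, 0.6, 0, 0]
    - [-0.3, 0, 0.6, 0, 0]
  force: 80

```text
time: 6.1
eef_pos: [0.5488, -0.037, 0.1488]
tcp_rot: [0.081, 0.702, -0.081, 0.703]
contact_force: [0.7, 0.9, -3.8]
opening: 0.169
```

drive_tool:
  steps:
    - [-0.6, 0, 0.5, 0, 0]
    - [-1, 0, 0.3, 0, 0]
    - [-1.5, 0, 0, 0, 0]
    - [-2, 0, 0, 0, 0]
    - [-2, 0, 0, 0, 0]
    - [-2, 0, 0, 0, 0]
    - [-1, 0, 0, 0, 0]
    - [0, 0, 0, 0, 0]

```text
time: 6.9
eef_pos: [0.5567, -0.0387, 0.2519]
tcp_rot: [0.08, 0.701, -0.081, 0.704]
contact_force: [-0.4, 0.3, -1.6]
opening: 0.164
```

```bash
python3 -c "
from h import *
go([.4184,-.2735,.2],-.078)
a=cam('scene','s3.png')['frame'][80:260,190:390,::-1]; a=cv2.resize(a,None,fx=2,fy=2,interpolation=3)
d=cam('top','t3.png')['frame'][100:280,200:400,::-1]; d=cv2.resize(d,None,fx=2,fy=2,interpolation=3)
cv2.imwrite('pics/c5.png',np.hstack([a,d]))"
```

```text
t 6.9 pos [ 0.5567 -0.0387  0.2519] F [-0.4  0.3 -1.6] op 0.164 shift cm [  5.15 -26.    -8.17] turn -8.64 q [-0.25  0.01  1.85  0.    1.28 -1.59]
[[ 0.005  0.227  0.974]
 [-0.001  0.974 -0.227]
 [-1.    -0.     0.005]]
```

View pics/c5.png

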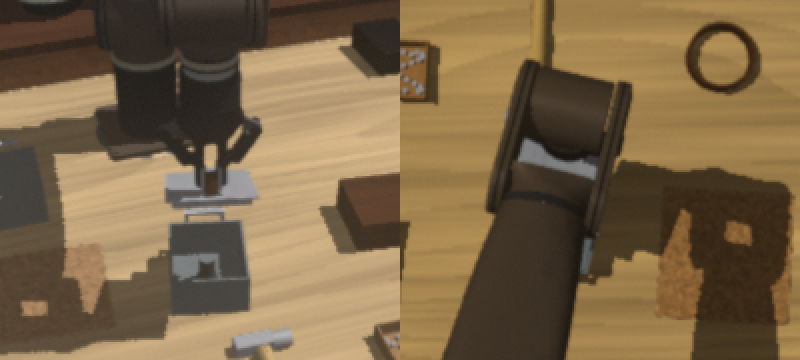

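drive_tool:
  steps:
    - [0, -2, -0.5, 0, 0]
    - [0, -3.4, -0.7, 0, 0]
    - [0, -3.4, -0.7, 0, 0]
    - [0, -3.4, -0.7, 0, 0]
    - [0, -3.4, -0.7, 0, 0]
    - [0, -3.4, -0.7, 0, 0]
    - [0, -3.4, -0.8, 0, 0]
    - [0, -3.2, -0.8, 0, 0]
    - [0, 0, 0, -4.3, 0]
    - [0, 0, 0, -4.3, 0]

```text
time: 8.0
eef_pos: [0.4418, -0.2756, 0.247]
tcp_rot: [0.029, 0.707, -0.027, 0.706]
contact_force: [-0.5, 0.1, -3.3]
opening: 0.169
```

drive_tool:
  steps:
    - [2, 0, 0, 0, 0]
    - [3, 0, 0, 0, 0]
    - [3, 0, 0, 0, 0]
    - [3, 0, 0, 0, 0]
    - [2, 0, 0, 0, 0]
    - [1, 0, 0, 0, 0]
    - [0, 0, 0, 0, 0]

```text
time: 8.7
eef_pos: [0.4417, -0.2739, 0.1064]
tcp_rot: [0.029, 0.708, -0.027, 0.705]
contact_force: [0.0, 0.3, -2.6]
opening: 0.168
```

```bash
python3 -c "
from h import *
go([.4443,-.2755,.072],-.078)
a=cam('scene','s4.png')['frame'][140:270,150:280,::-1]; a=cv2.resize(a,None,fx=5,fy=4.5,interpolation=3)
cv2.imwrite('pics/c6.png',a)"
```

```text
t 8.7 pos [ 0.4417 -0.2739  0.1064] F [ 0.   0.3 -2.6] op 0.168 shift cm [ 3.44 -0.16  0.29] turn -0.05 q [-0.75  0.09  2.05  0.    1.01 -2.24]
[[-0.004  0.079  0.997]
 [ 0.004  0.997 -0.079]
 [-1.     0.003 -0.004]]
```

View pics/c6.png

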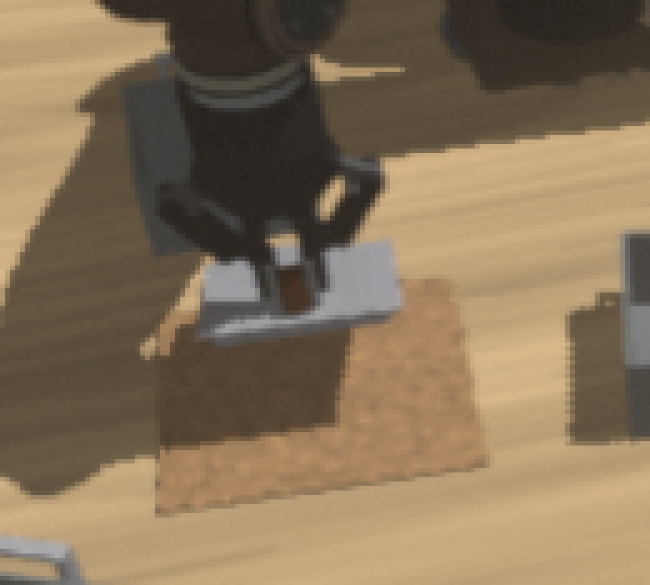

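The lid hangs tilted above the mat, right way up, with its grip at crop (295,285). I'll lower it tongue first and let it pivot down flat.

drive_tool:
  steps:
    - [1, -0.08, 0.1, 0, 0]
    - [1, -0.08, 0.1, 0, 0]
    - [0.8, 0, 0.1, 0, 0]
    - [0.6, 0, 0, 0, 0]
    - [0.55, 0, 0.37, 0, 0]
    - [0.55, 0, 0.37, 0, 0]
    - [0.45, 0, 0.32, 0, 0]
    - [0.45, 0, 0.32, 0, 0]
    - [0.47, 0, 0.28, 0, 0]
    - [0.47, 0, 0.28, 0, 0]
  force: 30

```text
time: 9.75
eef_pos: [0.4663, -0.2789, 0.0462]
tcp_rot: [0.028, 0.706, -0.028, 0.707]
contact_force: [-1.4, 0.9, 5.6]
opening: 0.171
```

drive_tool:
  steps:
    - [0.5, 0, 0.24, 0, 0]
    - [0.5, 0, 0.24, 0, 0]
    - [0.5, 0, 0.19, 0, 0]
    - [0.4, 0, 0.19, 0, 0]
    - [0, 0, 0, 0, 0]

```text
time: 10.25
eef_pos: [0.4752, -0.2798, 0.0268]
tcp_rot: [0.027, 0.706, -0.028, 0.708]
contact_force: [2.6, 1.6, 3.9]
opening: 0.172
```

```bash
python3 -c "
from h import *
go([.4722,-.2777,.0225],-.078)"
```

```text
t 10.25 pos [ 0.4752 -0.2798  0.0268] F [2.6 1.6 3.9] op 0.172 shift cm [ 0.43  0.18 -0.32] turn -0.05 q [-0.72  0.28  2.01  0.    0.85 -2.21]
[[ 0.003  0.079  0.997]
 [-0.002  0.997 -0.079]
 [-1.    -0.001  0.003]]
```

drive_tool:
  steps:
    - [0.25, 0.1, -0.1, 0, 0]
    - [0.2, 0.1, -0.1, 0, 0]
    - [0, 0, 0, 0, 0]

```text
time: 10.55
eef_pos: [0.4736, -0.2785, 0.0234]
tcp_rot: [0.026, 0.705, -0.029, 0.708]
contact_force: [2.6, -1.5, 5.5]
opening: 0.17
```

```bash
python3 -c "
from h import *
go([.4722,-.2777,.0225],-.078)
a=cam('scene','s5.png')['frame'][150:280,150:280,::-1]; a=cv2.resize(a,None,fx=5,fy=4.5,interpolation=3)
cv2.imwrite('pics/c7.png',a)"
```

```text
t 10.55 pos [ 0.4736 -0.2785  0.0234] F [ 2.6 -1.5  5.5] op 0.17 shift cm [ 0.09  0.07 -0.15] turn -0.02 q [-0.72  0.28  2.01 -0.    0.84 -2.21]
[[ 0.004  0.078  0.997]
 [-0.004  0.997 -0.078]
 [-1.    -0.003  0.004]]
```

View pics/c7.png

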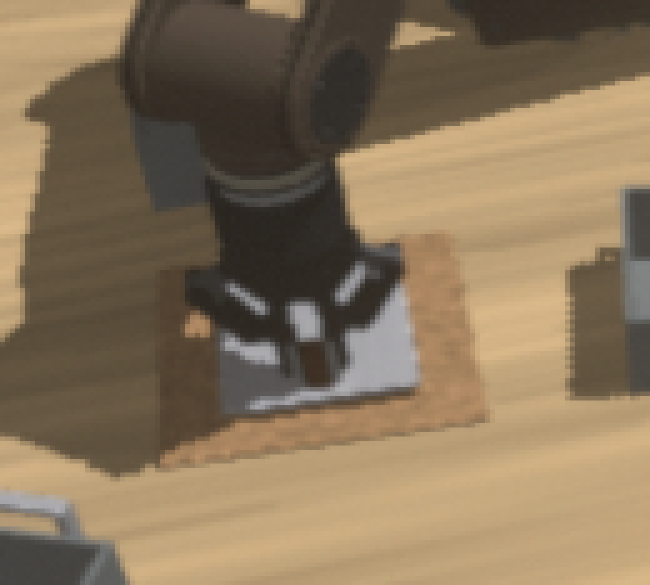

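The lid lies flat on the mat, apart from perhaps a millimetre at the grip end. I'll release and rise.

drive_tool:
  steps:
    - [0.1, 0, 0, 0, 0.17]
    - [0, 0, 0, 0, 0.4]
    - [0, 0, 0, 0, 0.6]
    - [0, 0, 0, 0, 0.6]
    - [-2, 0, 0, 0, 0.6]
    - [-3, 0, 0, 0, 0.6]
    - [-4, 0, 0, 0, 0.6]
    - [-4, 0, 0, 0, 0.8]
    - [-4, 0, 0, 0, 0.8]
    - [0, 0, 0, 0, 0.8]

```text
time: 11.6
eef_pos: [0.4747, -0.2794, 0.1977]
tcp_rot: [0.025, 0.703, -0.031, 0.71]
contact_force: [0.5, 0.2, 0.0]
opening: 0.801
```

```bash
python3 -c "
from h import *
go([.475,-.019,.2],-.229)
a=cam('scene','s6.png')['frame'][170:250,255:335,::-1]; a=cv2.resize(a,None,fx=5,fy=6,interpolation=3)
d=cam('top','t6.png')['frame'][165:265,250:410,::-1]; d=cv2.resize(d,None,fx=2.5,fy=4.8,interpolation=3)
d=cv2.imread('pics/t6.png')[170:250,245:325]; d=cv2.resize(d,None,fx=5,fy=6,interpolation=3)
cv2.imwrite('pics/c8.png',np.hstack([a,d]))"
```

```text
t 11.6 pos [ 0.4747 -0.2794  0.1977] F [0.5 0.2 0. ] op 0.801 shift cm [-0.44 25.96 -2.01] turn 8.62 q [-0.72  0.04  1.92 -0.    1.17 -2.21]
[[ 0.009  0.079  0.997]
 [-0.008  0.997 -0.078]
 [-1.    -0.007  0.01 ]]
```

View pics/c8.png

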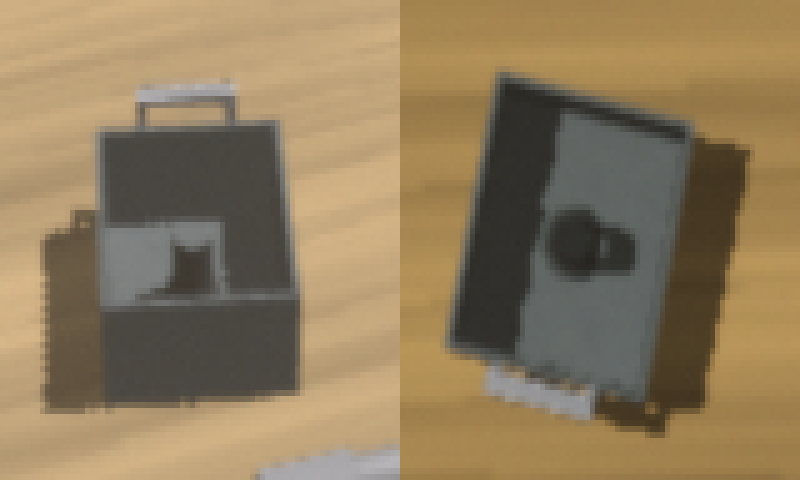

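```bash
python3 -c "
from h import *
t=cam('top');s=cam('scene')
f=lambda p,ox,oy:(np.array(p,float)+.5)/[5,6]-.5+[ox,oy]
w=ray(t,f([(497,75),(692,125),(449,350),(650,400)],245-80,170),.07);print('tin',w.mean(0))
print(ray(t,f([(577,242)],165,170),.014))
print(ray(t,f([(577,242)],165,170),.054))
print('scene',ray(s,f([(193,246)],255,170),.054))
hsv=t['frame'][170:250,245:325].sum(2)
p=w.mean(0)[:2]
for z in (.014,.054):print(pix(t,[p[0],p[1],z]))
print(hsv[28:52,24:52])
"
```

```text
tin [ 0.4734148  -0.01987738  0.07      ]
[[ 0.47459689 -0.02239281  0.014     ]]
[[ 0.47194511 -0.02265098  0.054     ]]
scene [[ 0.48518947 -0.02411444  0.054     ]]
[[279.18141397 210.31611883]]
[[279.05731654 209.43669534]]
[[136 139 140 137 137 155 248 294 298 298 297 294 298 296 294 297 295 296
  299 297 298 299 300 299 301 301 299 297]
 [138 138 136 140 138 162 256 297 299 298 296 295 298 295 294 294 295 296
  299 299 299 300 298 300 298 298 297 291]
 [138 137 133 138 146 198 272 302 298 298 299 298 297 294 291 294 295 298
  300 298 297 297 296 295 298 297 296 294]
 [137 139 136 138 157 248 295 305 298 300 298 297 300 295 293 293 296 298
  298 302 301 299 296 295 295 292 298 295]
 [139 141 139 142 196 267 297 302 298 301 297 298 299 300 295 296 296 299
  298 299 300 298 294 296 293 293 293 293]
 [138 137 136 153 246 294 299 301 296 295 295 292 294 292 295 298 295 300
  297 296 300 302 300 299 296 291 287 293]
 [139 138 136 148 218 281 291 277 272 263 251 249 248 245 276 294 297 298
  299 299 301 300 302 300 296 294 288 292]
 [137 138 141 140 167 252 272 229 210 192 174 168 161
[... 1236 characters left out ...]
142 156 256 301 300 302 293 277 260 240 216 209 205 217 267 294 294 292
  296 294 294 295 297 301 301 301 298 274]
 [140 160 256 294 298 298 300 298 296 293 293 293 293 295 301 302 306 304
  302 304 305 302 303 300 299 302 297 277]
 [143 199 270 298 301 303 306 302 301 303 302 303 305 302 305 304 306 304
  301 300 303 304 302 299 302 296 289 279]
 [161 250 296 301 306 307 305 302 301 301 302 303 304 309 305 305 306 305
  299 300 302 302 304 303 299 296 282 281]
 [201 274 301 307 305 306 305 303 303 300 302 300 299 305 305 303 302 305
  302 301 304 306 307 303 302 294 276 281]
 [250 295 303 305 302 302 304 303 304 303 303 303 301 303 299 302 305 303
  304 301 303 305 305 302 301 295 270 273]]
```

drive_tool:
  steps:
    - [0, 2, -0.2, 0, 0.5]
    - [0, 3.4, -0.3, 0, 0.5]
    - [0, 3.4, -0.3, 0, 0.5]
    - [0, 3.4, -0.3, 0, 0.5]
    - [0, 3.4, -0.3, 0, 0.5]
    - [0, 3.4, -0.3, 0, 0.5]
    - [0, 3.4, -0.3, 0, 0.5]
    - [0, 3.2, 0, 4.3, 0.5]
    - [0, 0, 0, 4.3, 0.5]
    - [0, 0, 0, 0, 0.5]

```text
time: 12.8
eef_pos: [0.4709, -0.0183, 0.1893]
tcp_rot: [0.08, 0.704, -0.08, 0.701]
contact_force: [0.4, -0.0, -0.5]
opening: 0.497
```

```bash
python3 -c "
from h import *
go([.4745,-.022,.0235],-.229)"
```

```text
t 12.8 pos [ 0.4709 -0.0183  0.1893] F [ 0.4 -0.  -0.5] op 0.497 shift cm [16.58 -0.28  0.49] turn 0.16 q [-0.25 -0.13  2.1   0.    1.18 -1.6 ]
[[-0.003  0.224  0.975]
 [ 0.001  0.975 -0.224]
 [-1.     0.    -0.003]]
```

drive_tool:
  steps:
    - [2, -0.14, 0.2, 0, 0.5]
    - [3, -0.14, 0.2, 0, 0.5]
    - [3, 0, 0.1, 0, 0.5]
    - [3, 0, 0, 0, 0.5]
    - [1.5, 0, 0, 0, 0.5]
    - [0, 0, 0, 0, 0.5]

```text
time: 13.4
eef_pos: [0.4732, -0.0235, 0.0624]
tcp_rot: [0.081, 0.705, -0.08, 0.7]
contact_force: [0.2, -0.5, 0.5]
opening: 0.5
```

```bash
python3 -c "
from h import *
go([.4745,-.022,.0235],-.229)
a=cam('scene','s7.png')['frame'][165:255,250:340,::-1]; a=cv2.resize(a,None,fx=6,fy=6,interpolation=3)
cv2.imwrite('pics/c9.png',a)"
```

```text
t 13.4 pos [ 0.4732 -0.0235  0.0624] F [ 0.2 -0.5  0.5] op 0.5 shift cm [3.89 0.17 0.12] turn 0.03 q [-0.26  0.06  2.17  0.    0.91 -1.61]
[[-0.008  0.226  0.974]
 [ 0.002  0.974 -0.226]
 [-1.     0.    -0.008]]
```

View pics/c9.png

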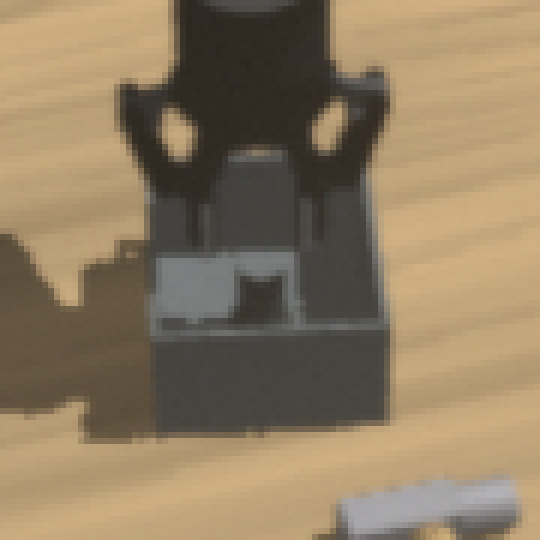

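The dolly (crop 260,290) is centred between the fingertips (195,240) and (318,235). I'll descend and grip.

drive_tool:
  steps:
    - [1.3, 0.08, 0.1, 0, 0.5]
    - [1.4, 0.08, 0.1, 0, 0.5]
    - [1.2, 0, 0, 0, 0.5]
    - [0, 0, 0, 0, 0.4]
    - [0, 0, 0, 0, 0]
    - [0, 0, 0, 0, 0]
    - [0, 0, 0, 0, 0]
    - [0, 0, 0, 0, 0]
    - [0, 0, 0, 0, 0]
  force: 60

```text
time: 14.35
eef_pos: [0.4787, -0.023, 0.0271]
tcp_rot: [0.081, 0.702, -0.081, 0.703]
contact_force: [-0.1, 1.0, -2.4]
opening: 0.282
```

```bash
python3 -c "
from h import *
go([.4271,.3114,.16],-.229)"
```

```text
t 14.35 pos [ 0.4787 -0.023   0.0271] F [-0.1  1.  -2.4] op 0.282 shift cm [-13.29  31.4  -12.61] turn 0.01 q [-0.26  0.14  2.18 -0.    0.83 -1.6 ]
[[ 0.     0.227  0.974]
 [-0.     0.974 -0.227]
 [-1.    -0.     0.   ]]
```

drive_tool:
  steps:
    - [-1, 0, 0, 0, 0]
    - [-2, 0, 0, 0, 0]
    - [-3, 0, 0, 0, 0]
    - [-3, 0, 0, 0, 0]
    - [-3, 0, 0, 0, 0]
    - [-2, 0, 0, 0, 0]
    - [-1, 0, 0, 0, 0]
    - [0, 0, 0, 0, 0]

```text
time: 15.15
eef_pos: [0.4797, -0.0232, 0.179]
tcp_rot: [0.081, 0.701, -0.081, 0.704]
contact_force: [0.5, 0.5, -2.5]
opening: 0.288
```

drive_tool:
  steps:
    - [0, 1.5, -0.6, 0, 0]
    - [0, 3, -1.2, 0, 0]
    - [0, 4, -1.6, 0, 0]
    - [0, 4, -1.6, 0, 0]
    - [0, 4, -1.6, 0, 0]
    - [0, 4, -1.6, 0, 0]
    - [0, 4, -1.6, 0, 0]
    - [0, 4, -1.6, 0, 0]
    - [0, 2.5, -1, 0, 0]
    - [0, 0.4, -0.2, 0, 0]

```text
time: 16.15
eef_pos: [0.4255, 0.3135, 0.175]
tcp_rot: [0.079, 0.704, -0.08, 0.701]
contact_force: [0.6, -0.3, -3.0]
opening: 0.29
```

drive_tool:
  steps:
    - [0, 0, 0, 0, 0]
    - [0, 0, 0, 0, 0]

```text
time: 16.35
eef_pos: [0.4269, 0.3104, 0.1758]
tcp_rot: [0.08, 0.703, -0.082, 0.702]
contact_force: [0.5, -1.5, -3.2]
opening: 0.284
```

```bash
python3 -c "
from h import *
go([.4271,.3114,.0835],-.229)
a=cam('scene','s8.png')['frame'][80:230,310:460,::-1]; a=cv2.resize(a,None,fx=4,fy=4,interpolation=3)
cv2.imwrite('pics/c10.png',a)"
```

```text
t 16.35 pos [0.4269 0.3104 0.1758] F [ 0.5 -1.5 -3.2] op 0.284 shift cm [9.23 0.12 0.01] turn -0.02 q [ 0.44  0.02  1.99 -0.    1.14 -0.9 ]
[[-0.002  0.227  0.974]
 [-0.001  0.974 -0.227]
 [-1.    -0.002 -0.002]]
```

View pics/c10.png

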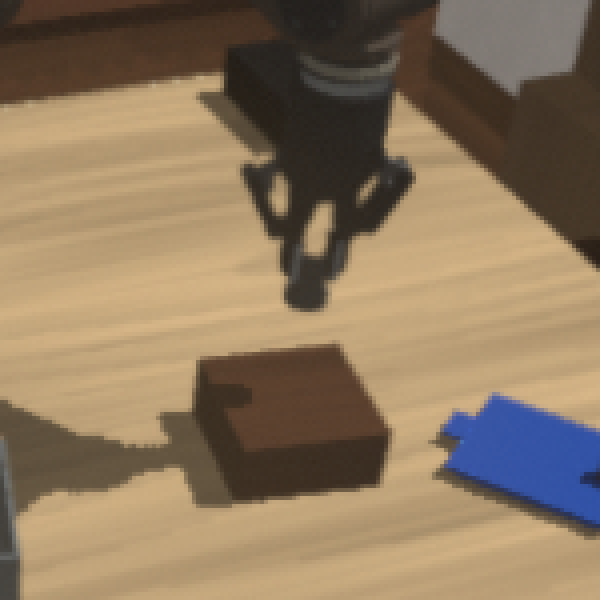

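The dolly hangs upright, foot at crop (306,300), above the block. I'll lower it, slowing near the top face.

drive_tool:
  steps:
    - [2, 0, 0, 0, 0]
    - [2, 0, 0, 0, 0]
    - [2, 0, 0, 0, 0]
    - [1.5, 0, 0, 0, 0]
    - [0.7, 0, 0, 0, 0]
    - [0.3, 0, 0, 0, 0]
    - [0.2, 0, 0, 0, 0]
    - [0, 0, 0, 0, 0]

```text
time: 17.2
eef_pos: [0.4279, 0.3116, 0.0907]
tcp_rot: [0.081, 0.702, -0.081, 0.703]
contact_force: [0.0, -0.9, -2.4]
opening: 0.282
```

drive_tool:
  steps:
    - [0.2, 0, 0, 0, 0]
    - [0.1, 0, 0, 0, 0]
    - [0, 0, 0, 0, 0]

```text
time: 17.5
eef_pos: [0.4273, 0.3115, 0.0871]
tcp_rot: [0.081, 0.702, -0.081, 0.703]
contact_force: [0.5, 0.4, -2.5]
opening: 0.288
```

Not touching yet; expected contact near z = 0.083.

drive_tool:
  steps:
    - [0.15, 0, 0, 0, 0]
    - [0.1, 0, 0, 0, 0]
    - [0, 0, 0, 0, 0]

```text
time: 17.8
eef_pos: [0.4271, 0.3113, 0.0843]
tcp_rot: [0.081, 0.703, -0.081, 0.702]
contact_force: [-0.4, -0.1, -2.5]
opening: 0.287
```

drive_tool:
  steps:
    - [0.1, 0, 0, 0, 0]
    - [0, 0, 0, 0, 0]

```text
time: 18.0
eef_pos: [0.4272, 0.3113, 0.0834]
tcp_rot: [0.081, 0.703, -0.081, 0.702]
contact_force: [0.1, 0.1, -2.6]
opening: 0.285
```

drive_tool:
  steps:
    - [0.1, 0, 0, 0, 0]
    - [0, 0, 0, 0, 0]

```text
time: 18.2
eef_pos: [0.4275, 0.3115, 0.0829]
tcp_rot: [0.081, 0.702, -0.081, 0.703]
contact_force: [-0.6, -0.4, 0.1]
opening: 0.284
```

Weight is now on the block. I'll release and rise.

drive_tool:
  steps:
    - [0.05, 0, 0, 0, 0]
    - [0, 0, 0, 0, 0.3]
    - [0, 0, 0, 0, 0.35]
    - [0, 0, 0, 0, 0.45]
    - [0, 0, 0, 0, 0.55]
    - [0, 0, 0, 0, 0.6]
    - [-1, 0, 0, 0, 0.6]
    - [-2, 0, 0, 0, 0.6]
    - [-3, 0, 0, 0, 0.6]
    - [-4, 0, 0, 0, 0.6]
  force: 30

```text
time: 19.2
eef_pos: [0.4262, 0.3108, 0.1819]
tcp_rot: [0.08, 0.704, -0.081, 0.701]
contact_force: [-0.0, 1.0, -0.5]
opening: 0.6
```

drive_tool:
  steps:
    - [-4, 0, 0, 0, 0.6]
    - [-2, 0, 0, 0, 0.6]
    - [0, 4, 0, 0, 0.6]
    - [0, 4, 0, 0, 0.6]
    - [0, 4, 0, 0, 0.6]
    - [0, 4, 0, 0, 0.6]
    - [0, 2, 0, 0, 0.6]
    - [0, 0, 0, 0, 0.6]
    - [0, 0, 0, 0, 0.6]

```text
time: 20.1
eef_pos: [0.4679, 0.4865, 0.2421]
tcp_rot: [0.08, 0.703, -0.081, 0.702]
contact_force: [-0.2, -0.5, 0.1]
opening: 0.603
```

```bash
python3 -c "
from h import *
a=cam('scene','s9.png')['frame'];b=cam('top','t9.png')['frame']
o=cv2.imread('pics/t0.png')[:,:,::-1]
x=cv2.resize(b[160:280,130:410,::-1],None,fx=2.85,fy=2.5,interpolation=3)
y=cv2.resize(a[140:265,165:425,::-1],(798,298),interpolation=3)
cv2.imwrite('pics/c11.png',np.vstack([x[:, :798],y]))
for n,(u,v,w,h) in dict(hammer=(245,75,50,92),hoop=(335,105,50,45),tray=(185,115,35,40),jar=(440,190,75,45)).items(): print(n,np.abs(o[v:v+h,u:u+w].astype(int)-b[v:v+h,u:u+w]).mean().round(2))
"
```

```text
hammer 7.77
hoop 6.88
tray 6.4
jar 6.65
```

The picture limit is used up, so I'll check the result numerically.

```bash
python3 -c "
from h import *
t=cam('top'); o=cv2.imread('pics/t0.png')[:,:,::-1]; b=t['frame']
g=lambda i:cv2.cvtColor(np.ascontiguousarray(i),cv2.COLOR_RGB2GRAY).astype(np.float32)
for n,(u,v,w,h) in dict(hammer=(245,75,50,92),hoop=(335,105,50,45),tray=(185,115,35,40),jar=(440,190,75,45),wood=(300,60,40,40)).items():
    T=g(o)[v+4:v+h-4,u+4:u+w-4]; m=cv2.matchTemplate(g(b)[v:v+h,u:u+w],T,cv2.TM_CCOEFF_NORMED); _,mx,_,l=cv2.minMaxLoc(m); print(n,l,round(mx,3),'bright',(g(b)-g(o))[v:v+h,u:u+w].mean())
# lid: grey pixels over the mat
f=b.astype(int); sat=f.max(2)-f.min(2); roi=np.zeros(sat.shape,np.uint8); roi[185:270,320:405]=((sat<30)&(f.sum(2)>300))[185:270,320:405]
k,l,st,ce=cv2.connectedComponentsWithStats(roi); i=1+st[1:,4].argmax(); r=cv2.minAreaRect(np.argwhere(l==i)[:,::-1].astype(np.float32)); print('lid',st[i],r); print(ray(t,[r[0]],.018))
for z,P in ((.018,[.4184,-.2735]),): print('expected lid px',pix(t,[P+[z]]))
s=cam('scene'); 
for q,c in(('t',t),('s',s)): print(q,pix(c,[[.4275,.3115,.06],[.4275,.3115,.11]]).round(1))
p=pix(t,[[.4275,.3115,.06]])[0].astype(int); print(b[p[1]-14:p[1]+15,p[0]-17:p[0]+18].sum(2))
p=pix(s,[[.4275,.3115,.085]])[0].astype(int); print(s['frame'][p[1]-20:p[1]+18,p[0]-16:p[0]+17].sum(2))
"
```

```text
hammer (4, 4) 0.999 bright 8.389783
hoop (4, 4) 1.0 bright 7.452889
tray (4, 4) 0.999 bright 6.830714
jar (4, 4) 1.0 bright 7.061926
wood (4, 4) 0.983 bright 8.709375
lid [ 342  203   42   54 1873] ((362.5277099609375, 229.83447265625), (40.58977508544922, 52.829158782958984), 2.385944128036499)
[[ 0.40999781 -0.27148871  0.018     ]]
expected lid px [[363.1093162  227.04808582]]
t [[166.4 226.7]
 [162.  226.1]]
s [[382.4 178. ]
 [384.4 166. ]]
[[122 121 118 ... 116 116 100]
 [121 124 121 ... 114 102  78]
 [119 117 121 ... 102  82  65]
 ...
 [108 109 109 ...  63  65  60]
 [101 107 103 ...  65  65  63]
 [106 104 104 ...  61  62  66]]
[[514 514 512 ... 522 524 528]
 [502 504 502 ... 521 517 511]
 [499 499 499 ... 499 497 494]
 ...
 [143 147 145 ... 200 201 203]
 [144 145 137 ... 198 201 196]
 [140 142 147 ... 184 177 167]]
```

Bystanders have not moved. The lid blob with its tongue spans 54 px, about 161 mm, so the lid's centre is at about (0.419, -0.2715) and it lies flat. One last check of the dolly.

```bash
python3 -c "
from h import *
np.set_printoptions(linewidth=250,threshold=99999)
s=cam('scene'); d=s['frame'].astype(int).sum(2)-cv2.imread('pics/s0.png').astype(int).sum(2)
print((d[158:192,364:404]//10))
print(readout.get_state()['time'])"
```

```text
[[ 1  1  1  1  1  1  1  1  1  1  0  1  1  1  1  1  1  1  1  1  1  1  0  1  0  1  0  1  1  1  1  1  1  1  1  0  1  1  1  1]
 [ 1  1  1  1  1  1  1  0  1  1  1  0  1  1  1  0  1  1  1  1  1  1  1  0  1  1  1  0  1  1  1  0  0  0  1  1  1  1  1  1]
 [ 1  1  1  0  0  0  0  0  1  1  1  1  1  1  0  1  1  1  1  1  1  1  1  0  1  1  1  1  0  0  1  1  1  1  1  1  1  0  0  1]
 [ 1  1  0  1  1  1  1  1  1  0  1  1  1  1  1  0  1  1  1  1  1  1  1  1  0  1  1  1  1  1  1  1  1  1  1  1  1  1  1  0]
 [ 1  0  1  1  1  1  0  1  1  1  1  1  1  1  0  1  0  1  1  0  1  1  1  1  1  1  0  0  1  1  1  1  1  1  1  0  1  0  0  1]
 [ 1  0  1  0  0  1  0  1  1  1  1  1  1  1  0  0  1  1  0  1  1  1  0  1  0  1  1  1  1  1  1  1  1  1  1  0  0  1  0  1]
 [ 0  1  1  0  1  0  1  1  1  0  1  0  1  1  1  1  1  1  1  0  1  1  1  1  1  0  1  0  1  1  1  1  1  0  1  1  1  0  1  1]
 [ 1  1  1  1  1  1  0  1  1  1  1  1  1  1  1  1  0  0  1  0  1  1  1  1  0  1  1  1  1  1  0  1  1  1  1  1  1  1  0  0]
 [ 1  1  1  0  0  1  0  1  0  1  1  1  1  1  1  1 -2 -9  0  0  1  0  1  0  0  0  0  0  0  0  0  1  1  0  1  1  1  0 
[... 2388 characters left out ...]
-4 -5 -5 -5 -5 -5 -4 -2 -4 -1  0 -1 -1 -1  0  0  0  0  0  0  0  0  0  0  0  0]
 [-1  0  0  0 -3 -5 -6 -6 -6 -6 -6 -5 -1  0 -1 -1  0  0  0 -1  0  0 -1 -1  0  0  0  0  0  0  0  0  0  0  0  0  0  0  0  0]
 [-1  0 -1 -1 -1 -4 -6 -6 -6 -7 -5 -1  0  0  0  0  0  0  0  0  0  0  0  0  0  0  0  0  0  0  0  0  0  0  0  0  0  0  0  0]
 [-1 -1  0 -1 -1 -3 -5 -6 -6 -6 -5 -1  0 -1  0  0  0  0 -1  0 -1  0  1  0  0  0  0  0  0  0 -1  0  0  0  0  0  0 -1  0  0]
 [-1 -1 -1 -1 -1 -1 -5 -6 -6 -6 -4 -1  0  0  0  0  0  0  0  0  0 -1  0  0  0  0  0  0  0 -1  0  0  0 -1  0  0  0 -1  0  0]
 [-1 -1 -1  0  0 -1 -3 -6 -6 -5 -1  0  0  0  0  0  0  0  0  0 -1  0  0 -1  0  0  0  0  0  0 -1  0  0  0  0  0  0  0  0 -1]]
20.35
```

The dolly's silhouette spans rows 166–180 and columns 378–388 in the scene image. That matches an upright dolly at the block's centre (expected top (384,166), base (382,178)).

```bash
python3 -c "
from h import *
print(sign_off())"
```

```text
the job is handed in; nothing more can be done
None
```

The job is done and handed in at about 20 s of the 61 s limit. `sign_off` gives no verdict.

**What I did:**
- **Lid:** I gripped the lug and tipped the lid about 0.4 rad on the rear rim with its tongue still under the keeper. I then drew it out along its plane and laid it down on the mat, pivoting it flat.
- **Dolly:** I lifted it out by its shaft and lowered it onto the block until the wrist force showed its weight was carried. Then I let go and moved clear.

**Last checks:**
- **Lid:** its outline matches a lid lying flat, about 2 mm from the mat's centre.
- **Dolly:** its silhouette in the scene camera matches where an upright dolly at the centre of the block should appear, to about 2 px.
- **Bystanders:** template matching showed no shift (to 1 px) of the hammer, jar, tray or hoop.
- **Wrist force:** about 7 N at most in the readings between moves.
- **Disagreement:** one rough scene-camera reading put the dolly about 1 cm farther out in x than the top camera. A close look before gripping showed it centred between the fingers side to side, and the grip held.
- **Not done:** the final picture could not be viewed because the 12-picture limit was reached, so the end checks are numerical only.

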